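Hang up the pail, then hold the sprung drawer open with its key

TASK

The little pail stands in the way of the drawer: hang it by its handle on the hook and let go of it. Then take the key from its stand, ease it fully into the lock on top of the drawer unit past the sticky pins and turn it clockwise a full quarter turn, so that the drawer comes out. Finish while still gripping and holding the key turned, since the lock springs back if let go, and leave the other things where they stand.

Things in the scene. Friction and masses are not known exactly. Their poses are not given: they have to be found in the camera images.
- pail: Small open aluminium pail, 96 mm across the rim, 55 mm deep, 124 mm high overall, about 0.15 kg. Stiff (not folding) bail handle: two flat uprights at its y = +-52 mm and a straight top bar along its y; the opening between rim and bar is 99 mm wide, 61 mm high. Origin: centre of its underside, z up. It starts standing in front of the drawer, in its way
- pail_bar (a point): Centre of the bail's top bar, 120 mm above the pail's underside; the bar runs along the pail's y, 8 mm wide, 8 mm high, 109 mm long
- hook: Fixed steel hook stand, left or right of the drawer unit: 100 mm round foot (origin: centre of its underside), post 16 mm thick, 230 mm high. A level round arm, 8 mm thick, its axis 210 mm above the counter, runs from the post along the stand's own -x as far as 98 mm from the post axis, then turns up into the tip
- hook_tip (a point): End of the hook's upturned tip: 114 mm from the post axis along the stand's -x, 232 mm above the counter (the metal reaches 4 mm farther)
- hook_seat (a point): Point on the top of the hook's level arm where a bar laid across the arm rests well: 85 mm from the post axis, 214 mm above the counter; axes as the stand's
- key: Cabinet key, 80 mm long, 60 g, standing upright in its stand. Origin: tip of the blade; z up along the key. Blade 12 mm wide (its x), 5 mm thick (y), 38 mm long, the last 6 mm tapered to 6 mm wide; then a shoulder 20 x 11 mm, 6 mm high; then a flat black plastic bow 34 mm wide (x), 10 mm thick (y), from 44 to 80 mm above the tip. Works either way round (half turn about z)
- key_bow (a point): Middle of the key's bow, 62 mm above the blade tip
- key_stand: Fixed dark wooden block 70 x 50 x 45 mm (x, y, z) with a 14 x 7 mm slot through it, long side along its x; the key stands in the slot resting on its shoulder, tip 7 mm above the counter. It is at the side of the drawer unit opposite to the hook. Origin: centre of its underside
- cabinet: Fixed drawer unit of white ABS, 240 mm deep (x) x 220 mm wide (y) x 150 mm high; origin: centre of its underside; the drawer front faces its own -x, towards the robot
- lock_mouth (a point): Centre of the keyway's mouth, at the top face of the lock cylinder, 152 mm above the counter, 70 mm behind the unit's front edge, midway across; axes as the cabinet's; lock axis vertical. Keyway: slot 14 x 7 mm, 44 mm deep, long side along the cabinet's x while the lock is at rest. A flat steel ring, 56 mm outside, 38 mm inside, stands 1 mm above the mouth around it
- lock_pins (a point): Point on the lock axis 22 mm below the mouth. Two pairs of spring-loaded sticky pins press on the blade's narrow edges, from about 10 and 22 mm depth on, and resist the key with some 5 to 20 N (rocking it a few degrees about its axis helps). Fully in, the key's shoulder meets the cylinder and the tip is 38 mm below the mouth
- lock (a joint): Turn of the lock cylinder, rad: 0 at rest, grows clockwise seen from above, stop at 1.6. A spring (0.1 N m per rad) turns it back when let go. The blade has about 0.2 rad of play in the keyway
- drawer (a joint): How far the drawer stands out, m: 0 shut. A pinion on the lock drives it: 0.057 m per rad of lock turn, so about 0.09 after a quarter turn; it goes back in as the lock springs back
- beaker_big: Bystander: tall glass beaker, 68 mm across, 90 mm high, on the counter at the front left. Origin: centre of its underside
- beaker_small: Bystander: low glass beaker, 50 mm across, 62 mm high, on top of the drawer unit, behind the lock to the left. Origin: centre of its underside
- squeeze_bottle: Bystander: white plastic squeeze bottle with closed cap, 52 mm across, 110 mm high, on the counter at the front right. Origin: centre of its underside
- spoon_rest: Bystander: round shallow ceramic spoon rest, 90 mm across, 14 mm high, on the counter at the back left. Origin: centre of its underside
- soap_mold: Bystander: grey silicone guest-soap mold, a slab 70 x 110 x 22 mm, on the counter at the back right. Origin: centre of its underside
- jar: Bystander: low amber glass jar, 64 mm across, 65 mm high, on top of the drawer unit, behind the lock to the right. Origin: centre of its underside

How it is judged:
On the way, in this order (a step that is already met when the one before it is completed fails the run):
1. the pail hangs by its bail on the hook, let go (x of pail_bar in the frame of hook between -0.114 and -0.045 m and y of pail_bar in the frame of hook between -0.03 and 0.03 m and z of pail_bar in the frame of hook between 0.21 and 0.236 m and angle between pail's own z axis and vertical below 0.3 rad and contact force between pail and hook above 0.4 N and contact force between the fingers and pail below 0.1 N and contact force between pail and cabinet below 0.1 N), for 0.3 s.
2. the key is fully in the lock, not yet turned, the pail still hanging (all of step 1 and z of key in the frame of lock_mouth below -0.034 m and horizontal distance between key and lock_mouth below 0.005 m and angle between key's own z axis and vertical below 0.12 rad and value of joint lock below 0.4 rad), for 0.1 s.
3. the key, in the gripper, has turned the lock a quarter and the drawer is out (all of step 1 and z of key in the frame of lock_mouth below -0.034 m and horizontal distance between key and lock_mouth below 0.005 m and angle between key's own z axis and vertical below 0.12 rad and value of joint lock above 1.4 rad and value of joint drawer above 0.07 m and contact force between the fingers and key above 1 N), for 0.5 s.
At the end, for the whole second after the job is handed in: Pail hanging by its bar on the hook's arm (bar middle within 30 mm, tilt under 0.3 rad, still, touched by nothing else); key at least 34 of 38 mm in the lock, gripped, holding the lock beyond 1.4 rad steadily, drawer out more than 70 mm (all of step 3 and linear speed of pail below 0.08 m/s and velocity of joint lock between -0.2 and 0.2 rad/s); the arm keeps its last pose, push and grip.
It fails at once if a bystander is moved by more than 30 mm or tipped over (distance of any of beaker_big, beaker_small, squeeze_bottle, spoon_rest, soap_mold, jar from where it was at the start of the episode above 0.03 m or angle between any of beaker_big, beaker_small, squeeze_bottle, spoon_rest, soap_mold, jar's own z axis and vertical above 0.4 rad).
It fails at once if the drawer is opened before the pail is off the counter (value of joint drawer above 0.02 m and height (world z) of pail below 0.03 m).
It also fails if it takes over 72 s, if anything falls off the work surface, if the arm or the gripper's body presses on something with over 40 N, if the wrist force passes 120 N, or if a joint passes its speed limit or range.

ROBOT

A 6-joint arm with a two-finger parallel gripper is mounted at the origin on the work surface. World frame = base frame: x ahead of the robot, y to its left, z up, the work surface at z = 0. Lengths are in m, angles in rad, forces in N, time in s.
With the tool pointing down it reaches from about 0.3 to 0.875 m from the base axis. Payload 6.4 kg.
Tool frame: the origin (TCP) lies where the fingers leave the gripper's body, on its centre line; the fingertips stand 73 mm ahead of it and the grasp point (between the pads) lies 54 mm ahead of it; z points along the fingers, y is the line along which they close (so a half turn about z gives the same grasp; the last joint's range is limited). The gripper opens to 85 mm and grips with 20 to 120 N. Pads are 22 mm wide; open, the fingers measure 114 mm over their backs; the gripper's body (76 mm by 85 mm) begins 54 mm behind the grasp point. The pads swing forward as they close: fully open they stand 13 mm farther back than shut.
Start: joints at [-1.461, 0.181, 1.607, -0, 1.354, -0.206], TCP at [0.179, -0.547, 0.304] pointing down, gripper open.
Joint ranges: [-2.99, 2.99], [-0.89, 2.07], [0.3, 2.58], [-1.14, 4.28], [0, 2.63], [-3.12, 3.12]. Speed limits (rad/s): [2.57, 2.57, 3.01, 3.14, 3.14, 3.14].

INTERFACE

Orientations are given as a unit quaternion [w, x, y, z].
In Python, from bench import ctrl gives the robot as it stands.
- The arm moves only by the tool carry_out, never from a script. Its argument "steps" is one flat list of numbers, 7 for each row, row after row: the shift along the tool's x, y, z in m, then the turn, a rotation vector about the tool's x, y, z in rad, then the opening, from 0 (shut) to 1 (fully open). In form: [dx, dy, dz, wx, wy, wz, claw, dx, dy, dz, wx, wy, wz, claw, ...]. A call has 1 to 20 rows; each row is the pose to reach, as a shift and turn from the pose commanded when the call began, along the tool's axes at that moment; what a row does not reach only later rows make up. A row lasts 1/10 s, in which the tool goes at most 50 mm and 8.59 degrees, less where a joint would pass 70% of its speed; a pose out of reach is approached as far as the arm can. A call with a gripper value outside its range is refused whole. The fingers move at their own pace and stop on an object; the grip force is fixed at half the most. Time passes only in rows, so rows that repeat a pose let the fingers close. It gives the time, the measured TCP pose, the force, the opening and the grip force at its end, in the units of the state.
- ctrl.get_obs(): the state, without advancing time (a new reading comes with each control period).
- ctrl.camera(name): name is "side" or "top"; returns the picture (400x640x3 uint8, red, green, blue); there is no depth.
- ctrl.camera_params(name): a dict with "vertical_fov" (degrees; the focal length in pixels is half the picture's height over the tangent of half this angle, whatever the lens; pixels are square), "cx", "cy" (the principal point, pixels), "k1" (the pictures are not rectified: a ray, as slopes to the right and down, at radius r is drawn at 1 + k1 r^2 times it, then the intrinsics apply), "cam_to_world" (4x4, takes a point from camera to world coordinates). Camera axes: x right, y down, z forward; pixel columns grow to the right and rows downward; lengths in m; the calibration is good to about 2 mm. A picture is of the moment at which its call begins. camera_params takes no time and is no camera call.
- ctrl.hand_in(): hands the job in; it is judged then, once.
The state is a dict: "time_s": time; "q": joint angles; "dq": joint speeds; "joint_efforts": joint torques, N m; "eef_pos": TCP position; "eef_rot": TCP orientation; "wrist_force": force on the tool from outside, world axes, zero at the start; "torque": the same for the moment, N m; "opening": opening from 0.0 (shut) to 1.0 (fully open); "grasp_force": force on a finger pad.
Only numpy, scipy, OpenCV 4.12 (cv2) and the standard library are available. Lean on these libraries where they do the work, as an engineer would, in place of code of your own. Each camera call takes 0.05 s, during which the arm holds its last target. There are 200 camera calls.

## Working session

There is one attempt and no reset: what is moved stays moved. The work goes in short steps, Python scripts to look and compute and a tool call to move; the robot and the scene stay as the last step left them, time stands still between calls to the robot, and variables do not carry over. Pictures are saved under pics/ and viewed, at most 10 in all, crops included, and the job is handed in when it is done.

Besides the shell and the picture viewer there is one more tool, called after "Request:" by a JSON object that holds its "method" and its "body", one argument or row to a line. carry_out: Moves the arm, as the interface text tells. Its arguments: {"type":"object","properties":{"steps":{"type":"array"}},"required":["steps"]}

```bash
mkdir -p pics; python3 - <<'E'
from bench import ctrl
import cv2,numpy as np
for n in("top","side"):
    im=ctrl.camera(n); cv2.imwrite(f"pics/{n}0.png",im[...,::-1]); p=ctrl.camera_params(n)
    print(n,p["vertical_fov"],p["cx"],p["cy"],p["k1"]);print(np.round(p["cam_to_world"],4))
o=ctrl.get_obs();print(o)
E
```

```text
top 46.981031647716875 315.59508430505906 202.44986772989773 0.041356832181322155
[[ 0.0266 -0.9884  0.1494  0.3477]
 [-0.9996 -0.0251  0.0117 -0.0118]
 [-0.0078 -0.1497 -0.9887  1.3818]
 [ 0.      0.      0.      1.    ]]
side 57.86539619227985 314.8717680275851 191.92975826704972 -0.015070970244833065
[[ 0.9455 -0.1809  0.2707  0.3033]
 [-0.3256 -0.5313  0.7821 -0.7338]
 [ 0.0024 -0.8276 -0.5613  0.6796]
 [ 0.      0.      0.      1.    ]]
{'time_s': 0.1, 'q': array([-1.46129177e+00,  1.81515132e-01,  1.60788104e+00, -1.22512609e-05,
        1.35379227e+00, -2.06286764e-01]), 'dq': array([ 0.00108625, -0.00170304, -0.00065905, -0.00046085, -0.00057641,
        0.00233131]), 'joint_efforts': array([ 5.64965758e-04, -4.45873153e+01, -3.52237344e+01, -3.64709704e-04,
        4.08747961e-03,  3.79084292e-05]), 'eef_pos': array([ 0.17855658, -0.54618272,  0.30305997]), 'eef_rot': array([-7.97253264e-04,  9.87559834e-01,  1.57241653e-01,  3.26221852e-05]), 'wrist_force': array([-0.16386419,  0.8126433 , -0.30284593]), 'torque': array([-0.00027235, -0.03686054,  0.00703147]), 'grasp_force': 0.0, 'opening': 0.9972346876924547}
```

View pics/top0.png

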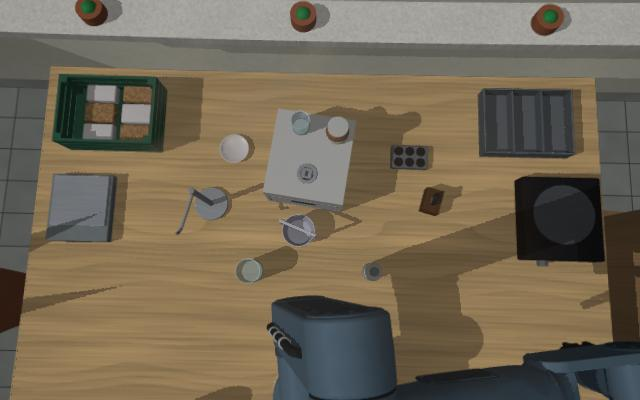

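View pics/side0.png

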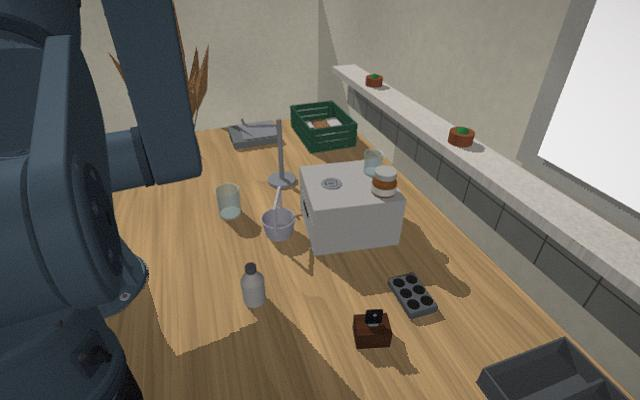

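The top view shows the hook foot near (211,203) with its tip near (180,232), the pail at (298,230) with its bar from (280,221) to (315,237), the lock at (308,173) and the key stand at (432,200). In the side view the pail is at (279,222), the lock at (331,184) and the key at (374,318). I'll enlarge the important regions.

```bash
python3 - <<'E'
import cv2,numpy as np
t=cv2.imread("pics/top0.png");s=cv2.imread("pics/side0.png")
z=lambda im,x,y,w,h,k:cv2.resize(im[y:y+h,x:x+w],None,fx=k,fy=k,interpolation=cv2.INTER_CUBIC)
a=z(t,170,150,190,100,4)   # 760x400
cv2.imwrite("pics/c1.png",np.vstack([a,np.hstack([z(t,410,175,50,50,4),z(s,340,300,50,50,4),z(t,285,150,50,50,4),np.zeros((200,160,3),np.uint8)])]))
E
```

```text
(no output)
```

View pics/c1.png

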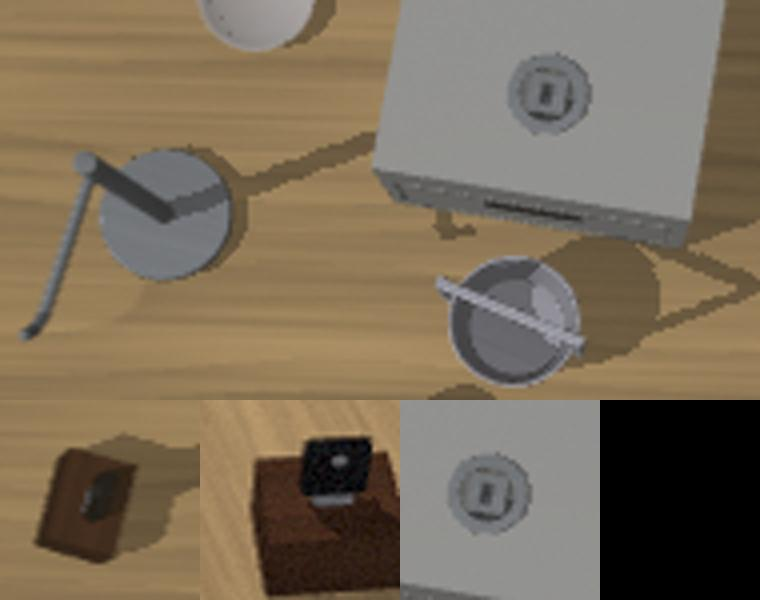

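The enlarged crops show the post top at (86,160), the tip at (28,330), the bar ends at (441,287) and (580,346), and the lock ring at (549,94). They also show the cabinet's front top edge from (373,168) to (690,220), the stand's corners and the key bow. Next I'll cast rays from these.

```bash
cat > h.py <<'E'
import numpy as np,cv2
from bench import ctrl
from scipy.spatial.transform import Rotation as R
def ray(n,uv):
    p=ctrl.camera_params(n);f=200/np.tan(np.radians(p["vertical_fov"])/2)
    d=(np.array(uv,float)-[p["cx"],p["cy"]])/f; s=d.copy()
    for _ in range(8): s=d/(1+p["k1"]*(s@s))
    T=np.array(p["cam_to_world"]);return T[:3,3],T[:3,:3]@np.r_[s,1]
def onz(n,uv,z):
    o,d=ray(n,uv);return np.round((o+d*(z-o[2])/d[2])[:2],4)
def proj(n,P):
    p=ctrl.camera_params(n);f=200/np.tan(np.radians(p["vertical_fov"])/2);T=np.array(p["cam_to_world"])
    c=T[:3,:3].T@(np.array(P)-T[:3,3]);s=c[:2]/c[2];return np.round(s*(1+p["k1"]*(s@s))*f+[p["cx"],p["cy"]],1)
def tool(): 
    o=ctrl.get_obs();return o,R.from_quat(np.roll(o["eef_rot"],-1)),np.array(o["eef_pos"])
def rel(P,Rt):  # target TCP pose -> row numbers
    o,r,p=tool();return np.round(r.inv().apply(np.array(P)-p),4),np.round((r.inv()*Rt).as_rotvec(),3)
def down(a): # tool down, tool y axis (closing line) along world yaw a
    y=np.array([np.cos(a),np.sin(a),0]);z=np.array([0,0,-1.]);return R.from_matrix(np.c_[np.cross(y,z),y,z])
E
python3 - <<'E'
from h import *
c=lambda x,y,ox=170,oy=150:((x+.5)/4-.5+ox,(y+.5)/4-.5+oy)
k=lambda x,y:c(x,y-400,410,175); s=lambda x,y:c(x-200,y-400,340,300)
g=lambda n,uv,z,l:print(l,onz(n,uv,z))
g("top",c(166,214),.008,"foot");g("top",c(86,160),.23,"post");g("top",c(28,330),.232,"tip")
g("top",c(441,287),.122,"bar1");g("top",c(580,346),.122,"bar2");g("top",c(515,321),.055,"rim")
g("top",c(549,94),.153,"lock");g("top",c(373,168),.15,"cabL");g("top",c(690,220),.15,"cabR")
for q in((67,448),(136,465),(103,562),(36,545)):g("top",k(*q),.045,"st")
g("top",k(103,495),.087,"keytop")
for q in((303,442),(370,438)):g("side",s(*q),.087,"bowtop")
g("side",s(338,467),.069,"bowmid"); g("side",(331,184),.153,"lock side")
g("side",(279,187),.122,"pail side?")
print(tool()[1].as_matrix().round(3))
E
```

```text
foot [0.5453 0.3196]
post [0.5467 0.3188]
tip [0.4377 0.347 ]
bar1 [0.4829 0.1   ]
bar2 [0.4448 0.0033]
rim [0.4668 0.0515]
lock [0.6137 0.0287]
cabL [0.56   0.1468]
cabR [ 0.5297 -0.0691]
st [ 0.6051 -0.3204]
st [ 0.5936 -0.3705]
st [ 0.5213 -0.3457]
st [ 0.5325 -0.2973]
keytop [ 0.5637 -0.3358]
bowtop [ 0.5482 -0.3329]
bowtop [ 0.5806 -0.3415]
bowmid [ 0.5656 -0.3401]
lock side [0.6105 0.0219]
pail side? [0.4851 0.0989]
[[ 0.951  0.311 -0.   ]
 [ 0.311 -0.951  0.002]
 [ 0.    -0.002 -1.   ]]
```

Estimates from the rays:
- Hook stand: (.546,.319), yaw about -14.5°.
- Bar: centre (.464,.052), yaw 68.5°.
- Lock: (.614,.029), yaw -8°.
- Key: about (.564,-.336), yaw about -18°.

First move: go above the bar, 28 mm off its middle.

```bash
python3 - <<'E'
from h import *
b=np.radians(68.5);g=np.array([.4639,.0517])-.028*np.array([np.cos(b),np.sin(b)])
print(g,rel([*g,.26],down(b-np.pi/2)))
E
```

```text
[0.45363797 0.02564831] (array([ 0.4391, -0.4581,  0.0439]), array([-0.001, -0.001, -0.88 ]))
```

Request:
{"method": "carry_out", "body": {
  "steps": [0.22, -0.23, 0.02, 0, 0, -0.44, 0.6, 0.22, -0.23, 0.02, 0, 0, -0.44, 0.6, 0.22, -0.23, 0.02, 0, 0, -0.44, 0.6, 0.439, -0.458, 0.044, 0, 0, -0.88, 0.6, 0.439, -0.458, 0.044, 0, 0, -0.88, 0.6, 0.439, -0.458, 0.044, 0, 0, -0.88, 0.6, 0.439, -0.458, 0.044, 0, 0, -0.88, 0.6, 0.439, -0.458, 0.044, 0, 0, -0.88, 0.6, 0.439, -0.458, 0.044, 0, 0, -0.88, 0.6, 0.439, -0.458, 0.044, 0, 0, -0.88, 0.6, 0.439, -0.458, 0.044, 0, 0, -0.88, 0.6, 0.439, -0.458, 0.044, 0, 0, -0.88, 0.6, 0.439, -0.458, 0.044, 0, 0, -0.88, 0.6, 0.439, -0.458, 0.044, 0, 0, -0.88, 0.6, 0.439, -0.458, 0.044, 0, 0, -0.88, 0.6, 0.439, -0.458, 0.044, 0, 0, -0.88, 0.6, 0.439, -0.458, 0.044, 0, 0, -0.88, 0.6]
}}

```text
time_s: 1.8
eef_pos: [0.4534, 0.0241, 0.2599]
eef_rot: [0.0, 0.827, 0.562, -0.0]
wrist_force: [0.1, 0.5, 1.3]
opening: 0.596
grasp_force: 0.0
```

```bash
python3 - <<'E'
from h import *
b=np.radians(68.5)
print(rel([.4536,.0256,.18],down(b-np.pi/2)),tool()[0]["q"].round(2),tool()[0]["time_s"])
a,c=ctrl.camera("side"),ctrl.camera("top")
z=lambda im,x,y,w,h,k:cv2.resize(im[y:y+h,x:x+w,::-1],None,fx=k,fy=k,interpolation=cv2.INTER_CUBIC)
cv2.imwrite("pics/c2.png",np.hstack([z(a,210,120,130,140,3),z(c,240,150,130,140,3)]))
E
```

```text
(array([ 0.0015, -0.0004,  0.0799]), array([-0.   ,  0.   , -0.002])) [-0.21 -0.05  1.95 -0.    1.25  0.17] 1.8
```

View pics/c2.png

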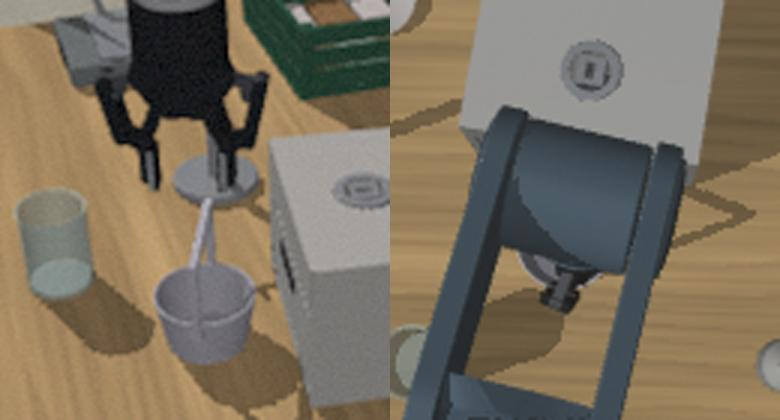

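The fingers straddle the bar, which is near (205,205) in the left crop. Next: descend, close and lift slightly.

Request:
{"method": "carry_out", "body": {
  "steps": [0.001, 0, 0.035, 0, 0, 0, 0.6, 0.001, 0, 0.07, 0, 0, 0, 0.6, 0.001, 0, 0.08, 0, 0, 0, 0.6, 0.001, 0, 0.08, 0, 0, 0, 0.5, 0.001, 0, 0.08, 0, 0, 0, 0, 0.001, 0, 0.08, 0, 0, 0, 0, 0.001, 0, 0.08, 0, 0, 0, 0, 0.001, 0, 0.08, 0, 0, 0, 0, 0.001, 0, 0.08, 0, 0, 0, 0, 0.001, 0, 0.08, 0, 0, 0, 0, 0.001, 0, 0.07, 0, 0, 0, 0, 0.001, 0, 0.04, 0, 0, 0, 0, 0.001, 0, 0.0, 0, 0, 0, 0, 0.001, 0, -0.03, 0, 0, 0, 0, 0.001, 0, -0.055, 0, 0, 0, 0, 0.001, 0, -0.055, 0, 0, 0, 0]
}}

```text
time_s: 3.5
eef_pos: [0.4558, 0.0258, 0.3196]
eef_rot: [0.003, 0.826, 0.563, 0.003]
wrist_force: [1.5, 0.3, -1.2]
opening: 0.073
grasp_force: 58.9
```

```bash
python3 - <<'E'
from h import *
a,c=ctrl.camera("side"),ctrl.camera("top")
z=lambda im,x,y,w,h,k:cv2.resize(im[y:y+h,x:x+w,::-1],None,fx=k,fy=k,interpolation=cv2.INTER_CUBIC)
cv2.imwrite("pics/c3.png",np.hstack([z(a,200,80,130,140,3),z(c,240,150,130,140,3)]))
o=tool()[0];print(o["opening"],o["grasp_force"],o["eef_pos"])
f=np.radians(-14.5);u=np.array([np.cos(f),np.sin(f)]);v=np.array([-u[1],u[0]])
H=np.array([.546,.319])
for d,zz in((.17,.252),(.087,.252),(.087,.218)):
    g=H-d*u-.028*v; print(d,g,rel([*g,zz+.06],down(f)))
E
```

```text
0.07369556462582459 58.92775475978851 [0.45395231 0.02609789 0.31526452]
0.17 [0.37440426 0.33445647] (array([ 0.2578, -0.1869,  0.0031]), array([ 0.001, -0.   , -0.122]))
0.087 [0.45476052 0.31367493] (array([ 0.2679, -0.1046,  0.0032]), array([ 0.001, -0.   , -0.122]))
0.087 [0.45476052 0.31367493] (array([ 0.2679, -0.1046,  0.0372]), array([ 0.001, -0.   , -0.122]))
```

View pics/c3.png

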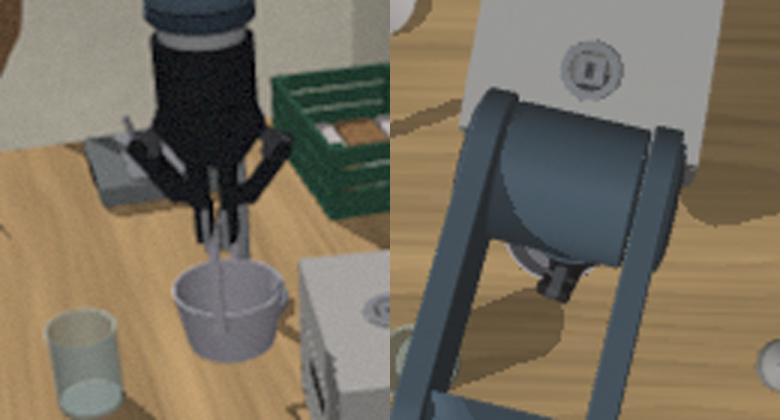

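The pail is gripped and lifted, hanging level in the crop. Next I take it to the outside of the hook tip, then slide it in along the arm.

Request:
{"method": "carry_out", "body": {
  "steps": [0.02, -0.03, 0.003, 0, 0, -0.01, 0, 0.05, -0.06, 0.003, 0, 0, -0.03, 0, 0.08, -0.09, 0.003, 0, 0, -0.05, 0, 0.11, -0.12, 0.003, 0, 0, -0.07, 0, 0.14, -0.15, 0.003, 0, 0, -0.09, 0, 0.17, -0.17, 0.003, 0, 0, -0.11, 0, 0.21, -0.187, 0.003, 0, 0, -0.122, 0, 0.24, -0.187, 0.003, 0, 0, -0.122, 0, 0.258, -0.187, 0.003, 0, 0, -0.122, 0, 0.258, -0.187, 0.003, 0, 0, -0.122, 0, 0.258, -0.187, 0.003, 0, 0, -0.122, 0, 0.258, -0.187, 0.003, 0, 0, -0.122, 0]
}}

```text
time_s: 4.8
eef_pos: [0.3739, 0.3336, 0.3108]
eef_rot: [-0.0, 0.791, 0.612, -0.001]
wrist_force: [0.3, 0.0, -0.9]
opening: 0.077
grasp_force: 58.9
```

```bash
python3 - <<'E'
from h import *
a,c=ctrl.camera("side"),ctrl.camera("top")
z=lambda im,x,y,w,h,k:cv2.resize(im[y:y+h,x:x+w,::-1],None,fx=k,fy=k,interpolation=cv2.INTER_CUBIC)
cv2.imwrite("pics/c4.png",np.hstack([z(a,180,40,130,160,3),z(c,120,160,130,160,3)]))
o=tool()[0];print(o["opening"],o["grasp_force"],o["eef_pos"],o["wrist_force"])
f=np.radians(-14.5);u=np.array([np.cos(f),np.sin(f)]);v=np.array([-u[1],u[0]])
H=np.array([.546,.319])
print("tip px",proj("side",[*(H-.114*u),.232]),proj("top",[*(H-.114*u),.232]))
for s in(-.0545,.0545):
  P=[*(H-.17*u+s*v),.252];print("bar end px",proj("side",P),proj("top",P))
for d,zz in((.17,.252),(.087,.252),(.087,.218)):
    g=H-d*u-.028*v; print(d,g,rel([*g,zz+.06],down(f)))
E
```

```text
0.07357601248294353 58.93661141395569 [0.3742959  0.3337146  0.31155068] [ 0.76275256 -0.48398402 -1.73300031]
tip px [242.1 119.2] [176.3 232.9]
bar end px [220.8 120.7] [187.7 260.5]
bar end px [225.4 107.2] [145.1 248.2]
0.17 [0.37440426 0.33445647] (array([ 0.0007, -0.0001, -0.0004]), array([-0.   ,  0.001, -0.001]))
0.087 [0.45476052 0.31367493] (array([ 0.0008,  0.0829, -0.0005]), array([-0.   ,  0.001, -0.001]))
0.087 [0.45476052 0.31367493] (array([0.0008, 0.0829, 0.0335]), array([-0.   ,  0.001, -0.001]))
```

View pics/c4.png

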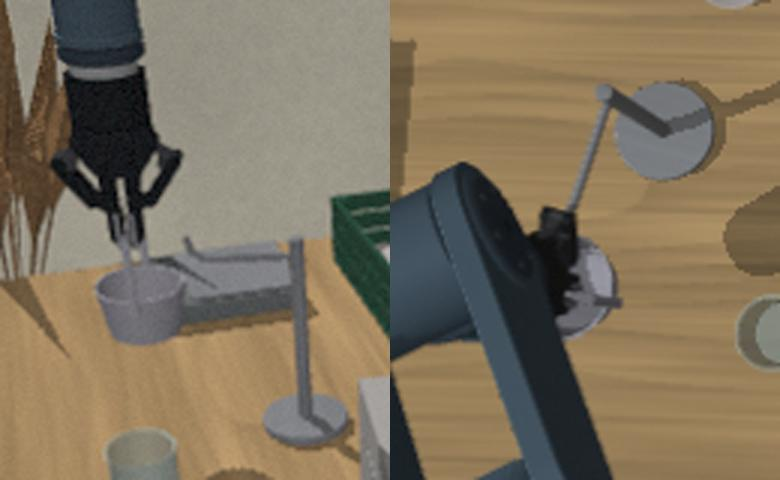

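The tip shows at side px (242,120), as predicted. The bar's near end shows at top px (197,260) against an expected (188,260), so the pail's place in the grip needs checking.

```bash
python3 - <<'E'
from h import *
f=np.radians(-14.5);u=np.array([np.cos(f),np.sin(f)]);v=np.array([-u[1],u[0]]);H=np.array([.546,.319])
fr=lambda w:np.round([(w-H)@u,(w-H)@v],4)
print("bar end obs",fr(onz("top",((618-390)/3+120,302/3+160),.254)),"expected -.17,-.0545")
print("rim px exp side",proj("side",[*(H-.17*u),.187]),"obs",(180+141/3,40+288/3))
print("rim exp right edge top",proj("top",[*(H-.17*u-.048*v),.187]),"obs",((617-390)/3+120,288/3+160))
print("rim side obs",fr(onz("side",(180+141/3,40+288/3),.187)))
print("tcp grip px side",proj("side",[.3743,.3337,.252]),"tips",proj("side",[.3743,.3337,.2385]))
im=ctrl.camera("top");x=cv2.resize(im[210:290,150:250,::-1],None,fx=6,fy=6,interpolation=cv2.INTER_CUBIC);y=cv2.resize(ctrl.camera("side")[95:165,200:280,::-1],(400,350),interpolation=cv2.INTER_CUBIC)
o=np.zeros((480,800,3),np.uint8);o[:400,:400]=x[:400,:400];o[:350,400:]=y;cv2.imwrite("pics/c5.png",o)
E
```

```text
bar end obs [-0.1648 -0.0744] expected -.17,-.0545
rim px exp side [226. 133.] obs (227.0, 136.0)
rim exp right edge top [192.5 260.4] obs (195.66666666666669, 256.0)
rim side obs [-0.1641 -0.023 ]
tcp grip px side [222.  117.3] tips [222.6 121.5]
```

View pics/c5.png

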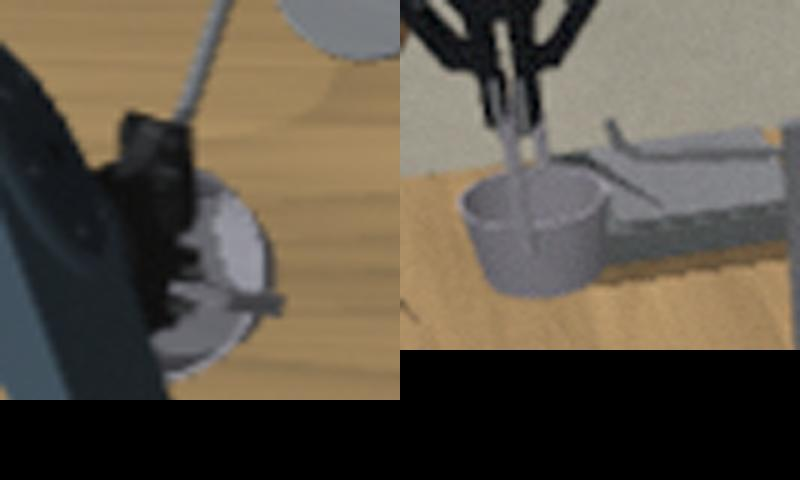

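The bar's near end is at top px (197,260) and the side view puts the rim about 20 mm off the expected centre. So the pail slid along the grip, and hanging it like this would leave it tilted. I'll set it down right here and regrasp it further off centre.

Request:
{"method": "carry_out", "body": {
  "steps": [0, 0, 0.03, 0, 0, 0, 0, 0, 0, 0.06, 0, 0, 0, 0, 0, 0, 0.09, 0, 0, 0, 0, 0, 0, 0.115, 0, 0, 0, 0, 0, 0, 0.126, 0, 0, 0, 0, 0, 0, 0.13, 0, 0, 0, 0, 0, 0, 0.13, 0, 0, 0, 0, 0, 0, 0.13, 0, 0, 0, 0.2, 0, 0, 0.13, 0, 0, 0, 0.4, 0, 0, 0.13, 0, 0, 0, 0.5, 0, 0, 0.13, 0, 0, 0, 0.5, 0, 0, 0.09, 0, 0, 0, 0.5, 0, 0, 0.05, 0, 0, 0, 0.5, 0, -0.04, 0.03, 0, 0, 0, 0.5, 0, -0.08, 0.03, 0, 0, 0, 0.5, 0, -0.08, 0.03, 0, 0, 0, 0.5]
}}

```text
time_s: 6.6
eef_pos: [0.2938, 0.3554, 0.2826]
eef_rot: [-0.001, 0.79, 0.613, 0.0]
wrist_force: [0.8, -1.3, -0.8]
opening: 0.501
grasp_force: 0.0
```

```bash
python3 - <<'E'
from h import *
a,c=ctrl.camera("side"),ctrl.camera("top")
z=lambda im,x,y,w,h,k:cv2.resize(im[y:y+h,x:x+w,::-1],None,fx=k,fy=k,interpolation=cv2.INTER_CUBIC)
cv2.imwrite("pics/c6.png",np.hstack([z(a,180,80,100,120,4),z(c,130,200,100,120,4)]))
E
```

```text
(no output)
```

View pics/c6.png

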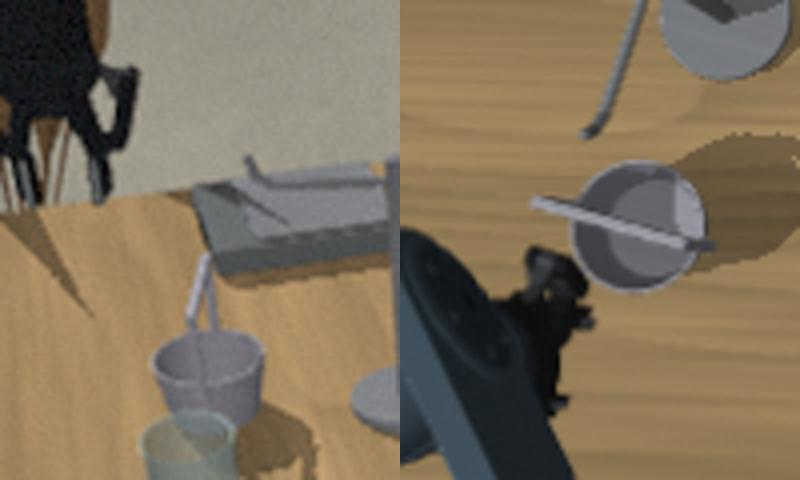

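The pail stands upright. In the right crop the bar runs from (534,203) to (690,242), and the darker bit beyond is the upright's face.

```bash
python3 - <<'E'
from h import *
c=lambda x,y:((x-400+.5)/4-.5+130,(y+.5)/4-.5+200)
a,b=onz("top",c(534,203),.124),onz("top",c(690,242),.124);print(a,b,np.linalg.norm(a-b));m=(a+b)/2
th=np.arctan2(*(a-b)[::-1]);print("mid",m,np.degrees(th))
print("rim",onz("top",c(639,227),.055),"bottom",onz("top",c(665,226),.003),"rim side",onz("side",(180+209/4,80+357/4),.055))
w=np.array([np.cos(th),np.sin(th)]);print("old TCP offset along bar",(np.array([.3739,.3336])-m)@w)
g=m-.03*w;print(g)
print(rel([*g,.26],down(th-np.pi/2)),rel([*g,.18],down(th-np.pi/2)))
print(tool()[0]["time_s"])
E
```

```text
[0.3957 0.4135] [0.372  0.3063] 0.10978856953253371
mid [0.38385 0.3599 ] 77.53345798206887
rim [0.3831 0.3608] bottom [0.3856 0.3562] rim side [0.3841 0.3563]
old TCP offset along bar -0.0278278058727658
[0.37737392 0.33060733]
(array([-0.0034,  0.0843,  0.0222]), array([ 0.001, -0.001, -0.034])) (array([-0.0035,  0.0842,  0.1022]), array([ 0.001, -0.001, -0.034]))
6.7
```

The grip was right after all, 27.8 mm off centre, and the end I had read was the upright's face. Regrasp, lift, and slide onto the hook.

Request:
{"method": "carry_out", "body": {
  "steps": [-0.003, 0.04, 0.022, 0, 0, -0.02, 0.5, -0.003, 0.084, 0.022, 0, 0, -0.034, 0.5, -0.003, 0.084, 0.03, 0, 0, -0.034, 0.5, -0.003, 0.084, 0.07, 0, 0, -0.034, 0.5, -0.003, 0.084, 0.102, 0, 0, -0.034, 0.5, -0.003, 0.084, 0.102, 0, 0, -0.034, 0.3, -0.003, 0.084, 0.102, 0, 0, -0.034, 0, -0.003, 0.084, 0.102, 0, 0, -0.034, 0, -0.003, 0.084, 0.102, 0, 0, -0.034, 0, -0.003, 0.084, 0.102, 0, 0, -0.034, 0, -0.003, 0.084, 0.09, 0, 0, -0.034, 0, -0.003, 0.084, 0.06, 0, 0, -0.034, 0, -0.003, 0.084, 0.03, 0, 0, -0.034, 0, -0.003, 0.084, 0, 0, 0, -0.034, 0, -0.003, 0.084, -0.02, 0, 0, -0.034, 0, -0.003, 0.084, -0.03, 0, 0, -0.034, 0, -0.003, 0.084, -0.03, 0, 0, -0.034, 0]
}}

```text
time_s: 8.4
eef_pos: [0.3782, 0.3311, 0.314]
eef_rot: [0.0, 0.78, 0.626, 0.002]
wrist_force: [-0.4, -0.1, -2.2]
opening: 0.077
grasp_force: 58.9
```

```bash
python3 - <<'E'
from h import *
f=np.radians(-14.5);u=np.array([np.cos(f),np.sin(f)]);v=np.array([-u[1],u[0]]);H=np.array([.546,.319])
for d,zz in((.17,.252),(.085,.252),(.085,.218)):
    g=H-d*u-.028*v; print(d,g,rel([*g,zz+.06],down(f)))
print(tool()[0]["eef_pos"],tool()[0]["opening"])
E
```

```text
0.17 [0.37440426 0.33445647] (array([ 0.0025, -0.0044,  0.002 ]), array([ 0.003, -0.003,  0.034]))
0.085 [0.45669681 0.31317417] (array([-0.0004,  0.0805,  0.0023]), array([ 0.003, -0.003,  0.034]))
0.085 [0.45669681 0.31317417] (array([-0.0005,  0.0804,  0.0363]), array([ 0.003, -0.003,  0.034]))
[0.3781734  0.33106944 0.31403561] 0.07659946246676334
```

Request:
{"method": "carry_out", "body": {
  "steps": [0, 0.02, 0.0, 0, 0, 0.034, 0, 0, 0.04, 0.0, 0, 0, 0.034, 0, 0, 0.06, 0.0, 0, 0, 0.034, 0, 0, 0.075, 0.0, 0, 0, 0.034, 0, 0, 0.08, 0.005, 0, 0, 0.034, 0, 0, 0.08, 0.015, 0, 0, 0.034, 0, 0, 0.08, 0.025, 0, 0, 0.034, 0, 0, 0.08, 0.031, 0, 0, 0.034, 0, 0, 0.08, 0.033, 0, 0, 0.034, 0, 0, 0.08, 0.033, 0, 0, 0.034, 0]
}}

```text
time_s: 9.4
eef_pos: [0.4552, 0.3135, 0.2787]
eef_rot: [-0.0, 0.79, 0.612, -0.0]
wrist_force: [-0.1, -0.6, -1.0]
opening: 0.08
grasp_force: 58.9
```

```bash
python3 - <<'E'
from h import *
a,c=ctrl.camera("side"),ctrl.camera("top")
z=lambda im,x,y,w,h,k:cv2.resize(im[y:y+h,x:x+w,::-1],None,fx=k,fy=k,interpolation=cv2.INTER_CUBIC)
cv2.imwrite("pics/c7.png",np.hstack([z(a,210,80,100,120,4),z(c,150,170,100,120,4)]))
print(tool()[0]["wrist_force"],tool()[0]["eef_pos"],tool()[0]["torque"])
E
```

```text
[ 0.31413191 -0.59710687 -1.99405712] [0.45567388 0.31357931 0.27919743] [-0.0195269   0.03118491  0.036588  ]
```

View pics/c7.png

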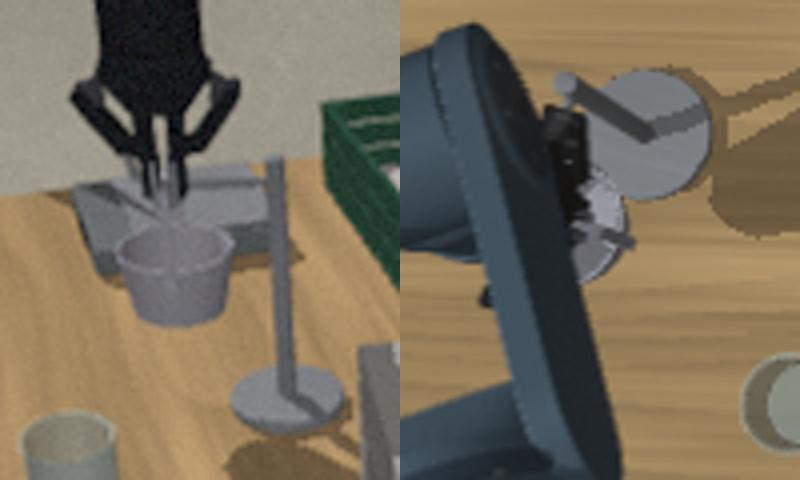

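The bar is over the arm between tip and post, with the tip at (130,165) in the left crop, and the weight is still on the gripper. Lower gently until it rests.

Request:
{"method": "carry_out", "body": {
  "steps": [0, 0, 0.002, 0, 0, 0, 0, 0, 0, 0.004, 0, 0, 0, 0, 0, 0, 0.006, 0, 0, 0, 0, 0, 0, 0.006, 0, 0, 0, 0]
}}

```text
time_s: 9.9
eef_pos: [0.4563, 0.3135, 0.2763]
eef_rot: [0.001, 0.791, 0.612, 0.001]
wrist_force: [-7.0, -5.4, 17.4]
opening: 0.073
grasp_force: 61.4
```

Request:
{"method": "carry_out", "body": {
  "steps": [0, 0, -0.002, 0, 0, 0, 0, 0, 0, -0.002, 0, 0, 0, 0.1, 0, 0, -0.002, 0, 0, 0, 0.2, 0, 0, -0.002, 0, 0, 0, 0.3, 0, 0, -0.002, 0, 0, 0, 0.35, 0, 0, -0.002, 0, 0, 0, 0.35, 0, 0, -0.01, 0, 0, 0, 0.35, 0, 0, -0.03, 0, 0, 0, 0.35, 0, 0, -0.06, 0, 0, 0, 0.35, 0, 0, -0.1, 0, 0, 0, 0.35, 0, 0, -0.1, 0, 0, 0, 0.35]
}}

```text
time_s: 11.0
eef_pos: [0.4577, 0.3142, 0.38]
eef_rot: [0.001, 0.791, 0.612, 0.005]
wrist_force: [1.3, -0.7, 0.9]
opening: 0.344
grasp_force: 0.0
```

```bash
python3 - <<'E'
from h import *
th=np.radians(72)
# via points: above, then over key
k=np.array([.564,-.336])
print(rel([.48,.0,.38],down(np.radians(28))),rel([*k,.20],down(th)))
a=ctrl.camera("side")
z=lambda im,x,y,w,h,k:cv2.resize(im[y:y+h,x:x+w,::-1],None,fx=k,fy=k,interpolation=cv2.INTER_CUBIC)
cv2.imwrite("pics/c8.png",z(a,210,60,100,120,4))
E
```

```text
(array([-0.2987,  0.1002, -0.0011]), array([ 0.011, -0.003, -0.742])) (array([-0.6042,  0.264 ,  0.1783]), array([ 1.200e-02,  1.000e-03, -1.509e+00]))
```

View pics/c8.png

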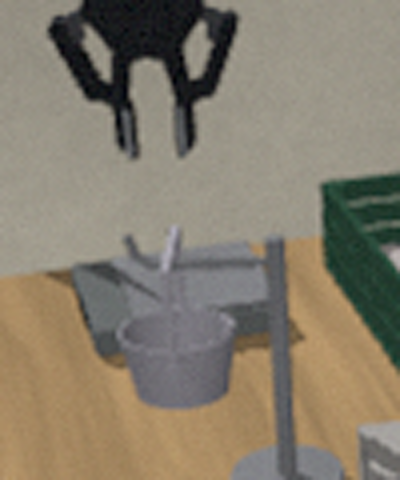

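The pail hangs level on the arm and is let go. That was the 10th picture, so from here I measure numerically: refine the key bow and the lock ring.

```bash
python3 - <<'E'
from h import *
def tri(a,b):
    (o1,d1),(o2,d2)=a,b;d1=d1/np.linalg.norm(d1);d2=d2/np.linalg.norm(d2)
    s=np.linalg.lstsq(np.c_[d1,-d2],o2-o1,rcond=None)[0];p,q=o1+s[0]*d1,o2+s[1]*d2
    return ((p+q)/2).round(4),np.round(np.linalg.norm(p-q),4)
I={n:ctrl.camera(n) for n in("top","side")}
def roi(n,x,y,w,h): return I[n][y:y+h,x:x+w].astype(int)
# bow mask
r=roi("side",352,300,45,35);m=(r.max(2)<50)&(r[...,0]-r[...,2]<14)
print("\n".join("".join("#" if v else "." for v in row) for row in m))
r=roi("top",415,180,32,36);
m=(r[...,0]-r[...,2]<14)&(r.max(2)<75)
print("\n".join("".join("#" if v else "." for v in row) for row in m))
for n,(x,y,w,h) in {"top":(290,157,36,34),"side":(312,170,40,30)}.items():
    g=cv2.cvtColor(I[n][y:y+h,x:x+w],cv2.COLOR_RGB2GRAY);t,b=cv2.threshold(g,0,255,cv2.THRESH_OTSU+cv2.THRESH_BINARY_INV)
    cs,_=cv2.findContours(b,cv2.RETR_EXTERNAL,cv2.CHAIN_APPROX_NONE);c=max(cs,key=cv2.contourArea);e=cv2.fitEllipse(c)
    uv=np.array(e[0])+[x,y];print(n,t,uv,e[1],onz(n,uv,.153))
    I[n+"r"]=ray(n,uv)
print(tri(I["topr"],I["sider"]))
E
```

```text
.............................................
.............................................
.............................................
.............................................
.............................................
.............................................
.............................................
.............................................
.............................................
.............................................
................#.############...............
...............################..............
...............################..............
..............#################..............
..............#######....######..............
.............########....######..............
..............########..######...............
.............#################...............
.............#################...............
.............#################...............
.............#################...............
.............#################...............
.............################................
..............###########.#...............
[... 1238 characters left out ...]
..............#.###...........
.................####...........
.................#..............
................................
................................
................................
................................
................................
................................
................................
................................
................................
................................
................................
top 126.0 [308.31742477 178.6499939 ] (27.776546478271484, 39.16758346557617) [0.5984 0.0243]
side 131.0 [327.40161514 188.3766346 ] (23.1107234954834, 42.72987747192383) [0.5939 0.0052]
(array([0.6014, 0.0247, 0.1391]), np.float64(0.0003))
```

```bash
cat >> h.py <<'E'
def tri(a,b):
    (o1,d1),(o2,d2)=a,b;d1=d1/np.linalg.norm(d1);d2=d2/np.linalg.norm(d2)
    s=np.linalg.lstsq(np.c_[d1,-d2],o2-o1,rcond=None)[0];p,q=o1+s[0]*d1,o2+s[1]*d2
    return ((p+q)/2).round(4),np.round(np.linalg.norm(p-q),4)
E
python3 - <<'E'
from h import *
print(tri(ray("top",(434.7,198.4)),ray("side",(374.1,316.7))),onz("top",(434.7,198.4),.069),onz("side",(374.1,316.7),.069))
I={n:ctrl.camera(n) for n in("top","side")}
for n,(x,y,w,h) in {"top":(294,160,28,26),"side":(317,174,30,20)}.items():
    g=cv2.cvtColor(I[n],cv2.COLOR_RGB2GRAY)[y:y+h,x:x+w];bg=np.median(np.r_[g[0],g[-1],g[:,0],g[:,-1]])
    b=(g<bg-14).astype(np.uint8)
    print("\n".join("".join("#" if v else "." for v in row) for row in b))
    cs,_=cv2.findContours(b,cv2.RETR_EXTERNAL,cv2.CHAIN_APPROX_NONE);hull=cv2.convexHull(np.vstack([c for c in cs if len(c)>6]));e=cv2.fitEllipse(hull)
    uv=np.array(e[0])+[x,y];print(n,uv,e[1],onz(n,uv,.153));I[n+"r"]=ray(n,uv)
print(tri(I["topr"],I["sider"]),proj("top",[.614,.029,.153]),proj("side",[.614,.029,.153]))
E
```

```text
(array([ 0.5668, -0.339 ,  0.0661]), np.float64(0.0006)) [ 0.5666 -0.3383] [ 0.5652 -0.3408]
............................
............................
............................
............................
............................
............................
..........#.................
........#.######............
......#####......#..........
.....##..########..#........
....###..##########.........
....###.##############......
...###..###############.....
...###..###########.###.....
...###..###########.###.....
...###..###############.....
...###..###############.....
....##################......
....##################......
....################........
......##############........
.......############.........
........##########..........
.........#..................
............................
............................
top [306.26902866 174.68927097] (17.118940353393555, 19.441843032836914) [0.6093 0.0302]
..............................
###...........................
#######.......................
#....####.....................
#....##########...............
#################.#...........
####################..........
####################..........
#####################.........
#####################.........
#####################.........
#####################..#......
####################..#.......
#######################.......
######################........
######################........
########################......
#######.####.#############....
###################.#######...
###.#########################.
side [331.49106693 194.2658844 ] (24.924724578857422, 47.399105072021484) [ 0.5942 -0.0238]
(array([0.6175, 0.0317, 0.1118]), np.float64(0.001)) [306.8 173. ] [331.3 182.4]
```

Key ≈ (.566,-.339), and the lock estimate of (.614,.029) holds. Move over to the key, staying high.

Request:
{"method": "carry_out", "body": {
  "steps": [-0.3, 0.1, 0, 0.01, 0, -0.74, 0.5, -0.3, 0.1, 0, 0.01, 0, -0.74, 0.5, -0.3, 0.1, 0, 0.01, 0, -0.74, 0.5, -0.3, 0.1, 0, 0.01, 0, -0.74, 0.5, -0.3, 0.1, 0, 0.01, 0, -0.74, 0.5, -0.3, 0.1, 0, 0.01, 0, -0.74, 0.5, -0.6, 0.264, 0, 0.01, 0, -1.51, 0.5, -0.6, 0.264, 0, 0.01, 0, -1.51, 0.5, -0.6, 0.264, 0, 0.01, 0, -1.51, 0.5, -0.6, 0.264, 0, 0.01, 0, -1.51, 0.5, -0.6, 0.264, 0, 0.01, 0, -1.51, 0.5, -0.6, 0.264, 0.06, 0.01, 0, -1.51, 0.5, -0.6, 0.264, 0.12, 0.01, 0, -1.51, 0.5, -0.6, 0.264, 0.17, 0.01, 0, -1.51, 0.5, -0.6, 0.264, 0.17, 0.01, 0, -1.51, 0.5, -0.6, 0.264, 0.17, 0.01, 0, -1.51, 0.5, -0.6, 0.264, 0.17, 0.01, 0, -1.51, 0.5]
}}

```text
time_s: 12.95
eef_pos: [0.5579, -0.3334, 0.1949]
eef_rot: [-0.009, 0.157, 0.987, 0.0]
wrist_force: [-0.4, 0.6, -0.8]
opening: 0.501
grasp_force: 0.0
```

```bash
python3 - <<'E'
from h import *
o=tool()[0];print(o["q"].round(2),o["time_s"],o["eef_pos"])
print(rel([.5655,-.338,.127],down(np.radians(72.5))))
E
```

```text
[-0.72  0.46  1.48 -0.01  1.22 -1.97] 12.95 [ 0.55787198 -0.33337249  0.19486052]
(array([-0.0099, -0.0019,  0.0677]), array([-0.002, -0.018, -0.011]))
```

Request:
{"method": "carry_out", "body": {
  "steps": [-0.01, -0.002, 0.01, 0, -0.018, -0.011, 0.5, -0.01, -0.002, 0.03, 0, -0.018, -0.011, 0.5, -0.01, -0.002, 0.05, 0, -0.018, -0.011, 0.5, -0.01, -0.002, 0.065, 0, -0.018, -0.011, 0.5, -0.01, -0.002, 0.068, 0, -0.018, -0.011, 0.5, -0.01, -0.002, 0.068, 0, -0.018, -0.011, 0.3, -0.01, -0.002, 0.068, 0, -0.018, -0.011, 0.15, -0.01, -0.002, 0.068, 0, -0.018, -0.011, 0.0, -0.01, -0.002, 0.068, 0, -0.018, -0.011, 0, -0.01, -0.002, 0.068, 0, -0.018, -0.011, 0, -0.01, -0.002, 0.068, 0, -0.018, -0.011, 0]
}}

```text
time_s: 14.05
eef_pos: [0.5703, -0.3394, 0.1365]
eef_rot: [0.007, 0.151, 0.989, -0.005]
wrist_force: [0.7, -0.1, 6.8]
opening: 0.098
grasp_force: 60.1
```

```bash
python3 - <<'E'
from h import *
o,r,p=tool();print(o["torque"].round(3),p,r.as_matrix().round(4).tolist())
E
```

```text
[ 0.201 -0.021 -0.045] [ 0.57030216 -0.33944686  0.1364828 ] [[-0.9544, 0.2982, 0.0114], [0.2981, 0.9545, -0.0114], [-0.0143, -0.0075, -0.9999]]
```

The gripper closed on the bow but sits about 9 mm high. I'll open briefly, read the pose and regrip.

Request:
{"method": "carry_out", "body": {
  "steps": [0, 0, 0, 0, 0, 0, 0.2, 0, 0, 0, 0, 0, 0, 0.35, 0, 0, 0, 0, 0, 0, 0.35, 0, 0, 0, 0, 0, 0, 0.35]
}}

```text
time_s: 14.45
eef_pos: [0.5693, -0.3389, 0.1345]
eef_rot: [0.005, 0.151, 0.989, -0.004]
wrist_force: [0.6, 0.2, 0.1]
opening: 0.35
grasp_force: 0.0
```

```bash
python3 - <<'E'
from h import *
o,r,p=tool();print(o["wrist_force"],p,np.abs(o["dq"]).max())
print(rel([.5655,-.338,.127],down(np.radians(72.5))))
E
```

```text
[0.62313846 0.1740418  0.05066356] [ 0.56926577 -0.33886142  0.13447571] 0.0025666230525273562
(array([ 0.0039, -0.0003,  0.0074]), array([-0.006,  0.011,  0.003]))
```

Request:
{"method": "carry_out", "body": {
  "steps": [0.0035, 0, 0.003, -0.006, 0.011, 0, 0.35, 0.0035, 0, 0.0055, -0.006, 0.011, 0, 0.35, 0.0035, 0, 0.0055, -0.006, 0.011, 0, 0.15, 0.0035, 0, 0.0055, -0.006, 0.011, 0, 0, 0.0035, 0, 0.0055, -0.006, 0.011, 0, 0, 0.0035, 0, 0.0055, -0.006, 0.011, 0, 0, 0.0035, 0, 0.0055, -0.006, 0.011, 0, 0]
}}

```text
time_s: 15.15
eef_pos: [0.5662, -0.3379, 0.1293]
eef_rot: [0.0, 0.151, 0.989, -0.0]
wrist_force: [0.4, -0.1, -0.4]
opening: 0.105
grasp_force: 61.8
```

```bash
python3 - <<'E'
from h import *
o,r,p=tool();print(o["torque"].round(3),r.as_matrix().round(4).tolist())
I=ctrl.camera("top")
y=r.apply([0,1,0]);print("closing yaw",np.degrees(np.arctan2(y[1],y[0])))
E
```

```text
[ 0.062 -0.006  0.032] [[-0.9545, 0.2981, 0.0005], [0.2981, 0.9545, -0.0008], [-0.0007, -0.0006, -1.0]]
closing yaw 72.6566319971801
```

Clean grip. Lift straight out and go above the lock.

```bash
python3 - <<'E'
from h import *
print(rel([.614,.029,.305],down(np.radians(82))), onz("top",(338,130),.215))
E
```

```text
(array([ 0.0636,  0.3644, -0.1759]), array([-0.001,  0.001, -0.163])) [ 0.7177 -0.0516]
```

Request:
{"method": "carry_out", "body": {
  "steps": [0, 0, -0.02, 0, 0, 0, 0, 0, 0, -0.05, 0, 0, 0, 0, 0, 0, -0.09, 0, 0, 0, 0, 0, 0, -0.13, 0, 0, 0, 0, 0, 0, -0.176, 0, 0, 0, 0, 0.008, 0.045, -0.176, 0, 0, -0.02, 0, 0.015, 0.09, -0.176, 0, 0, -0.04, 0, 0.023, 0.135, -0.176, 0, 0, -0.06, 0, 0.031, 0.18, -0.176, 0, 0, -0.08, 0, 0.039, 0.225, -0.176, 0, 0, -0.1, 0, 0.047, 0.27, -0.176, 0, 0, -0.12, 0, 0.055, 0.315, -0.176, 0, 0, -0.14, 0, 0.063, 0.35, -0.176, 0, 0, -0.155, 0, 0.0636, 0.3644, -0.176, 0, 0, -0.163, 0, 0.0636, 0.3644, -0.176, 0, 0, -0.163, 0, 0.0636, 0.3644, -0.176, 0, 0, -0.163, 0, 0.0636, 0.3644, -0.176, 0, 0, -0.163, 0]
}}

```text
time_s: 16.9
eef_pos: [0.6141, 0.0273, 0.305]
eef_rot: [0.0, 0.071, 0.997, -0.001]
wrist_force: [1.5, 0.1, -1.1]
opening: 0.107
grasp_force: 62.0
```

```bash
python3 - <<'E'
from h import *
o,r,p=tool();print(p,o["time_s"],r.as_matrix()[:,2].round(4),o["opening"])
t=p-[0,0,.1223];print("tip px",proj("side",t),proj("side",t+[0,0,.03]),"mouth px",proj("side",[.614,.029,.152]))
g=cv2.cvtColor(ctrl.camera("side"),cv2.COLOR_RGB2GRAY);u,v=proj("side",t).astype(int)
print(u-18,v-26)
for row in g[v-26:v+36,u-18:u+20]: print(" ".join(f"{x:3d}" for x in row))
E
```

```text
[0.6140662  0.02729347 0.30496884] 16.9 [ 4.0e-04 -1.3e-03 -1.0e+00] 0.10653686317885004
tip px [331.8 173.3] [332.1 163.4] mouth px [331.2 182.7]
313 147
 53  45  48  47  44  51  48  51  54  45  55  51  50  36  29  10  55  90  73  36  15  26   9  19  35  47  38  40  44  45  45  50  53  60  60  65  76  77
 55  46  52  51  46  50  45  52  44  47  49  51  44  30   4  15  46  94  82  36  15  20  27  24  38  51  55  58  62  68  75  80  84  84  86  88  90  93
 53  48  47  45  49  48  45  43  43  45  48  44  55  32  12  14  46  92  79  39  26  20  31  20  30  56  68  80  85  88  92  94  97 102  95  94  93  92
 44  42  50  50  47  48  50  52  47  48  50  49  50  37   0  15  37  89  80  37  19  24  24  25  48  54  66  88  94  92  91  94  94  96  95  96  94  94
 45  48  55  51  45  47  52  61  59  65  65  77  82  49   8  18  35  88  82  44  23  28  21  28  52  50  65  85  93  90  92  93  94  91  93  93  96  94
 55  65  66  71  78  80  82  79  85  80  86  90  94  53  16   7  44  96  73  36  26  12  32  19  53  42  61  90  93  94  89  93  93  96  95  97  94  92
 79  86  91  93  95  96  92  93  
[... 7778 characters left out ...]
 162 158 160 163 165 162 163 164 161 163 164 166 161 161 160 165 163 162 162 163 160 163 162
164 164 162 162 163 163 162 162 163 162 160 163 165 162 163 165 164 163 163 159 162 163 164 162 165 163 168 161 162 162 163 164 163 163 160 165 166 167
164 164 163 164 166 161 164 165 163 162 164 163 161 165 163 165 160 162 162 163 162 166 162 165 162 161 166 165 164 166 165 161 160 159 156 150 152 147
159 162 163 163 164 158 161 166 161 161 161 162 161 160 162 162 162 165 163 164 166 164 163 158 154 153 147 156 145 145 142 140 134 128 132 128 127 124
158 164 162 162 162 164 163 163 165 164 164 164 164 162 166 161 155 148 152 145 145 144 136 137 132 133 127 130 122 121 117 115 115 117 117 118 119 115
```

The side view resolves well: the blade tip is at (332.0,173.5) against a predicted (331.8,173.3), and the ring is centred near (331.0,183.1). Next, the lock position corrected by the tip residual, plus the top ring edges.

```bash
python3 - <<'E'
from h import *
print("lock side",onz("side",(331.0-.2,183.1-.2),.153),"slot",onz("side",(330.6-.2,182.9-.2),.152))
g=cv2.cvtColor(cv2.imread("pics/top0.png"),cv2.COLOR_BGR2GRAY)
print("lock top ring",onz("top",(306.85,173.2),.153))
for row in g[160:187,293:322]: print(" ".join(f"{x:3d}" for x in row))
E
```

```text
lock side [0.612  0.0272] slot [0.6119 0.0299]
lock top ring [0.6135 0.0287]
146 145 146 145 145 146 145 146 145 145 146 146 146 146 146 145 146 145 145 145 146 146 145 145 145 146 145 146 145
145 145 146 145 146 145 146 145 146 145 145 145 145 145 146 146 145 145 146 146 145 146 145 145 146 145 145 145 145
146 146 146 146 145 145 146 145 146 146 145 146 145 145 145 145 143 144 146 145 146 145 146 145 145 145 145 145 145
146 145 145 146 146 146 145 146 146 144 143 144 134 135 134 133 107 141 143 145 145 145 145 145 145 145 145 145 146
145 145 146 146 145 145 145 144 144 130 103 114 115 113 114 114 115 110 104 140 143 145 146 145 145 145 145 144 146
146 146 146 146 145 146 145 122 122 116 117 117 116 117 117 117 116 115 117  99 103 140 145 145 145 146 146 146 145
146 146 146 146 146 145 131 117 114 116 116 117 108 113 114 114 116 118 117 117 112  94 139 145 145 146 146 146 145
146 146 145 145 146 139 117 114 114 114 110  79  88  82  97 108 105 110 116 117 116 103 103 140 145 146 145 145 145
145 145 145 145 145 127 119 119 106 100 111 113 107 106 104 105  96  96 103 115 117 116 104 103
[... 1408 characters left out ...]
 146
146 145 146 146 146 145 145 134 124 121 119 119 120 120 120 121 121 121 122 101 124 145 146 146 146 146 145 146 146
146 145 145 144 145 146 146 146 146 124 119 121 122 121 121 121 122 105 108 143 146 146 146 146 146 147 147 146 146
146 146 146 146 146 146 146 146 146 146 117 129 140 140 136 125 127 145 147 146 146 146 146 146 146 146 147 146 146
146 147 146 146 146 146 146 146 147 146 146 146 146 146 145 147 147 145 146 146 146 146 146 146 146 147 146 146 146
146 146 147 147 146 147 146 146 146 146 146 146 146 146 146 146 146 146 146 146 146 146 146 146 146 147 146 146 146
146 147 146 146 146 146 146 147 146 146 146 146 146 146 146 146 147 146 146 146 146 146 146 146 147 146 146 145 146
```

```bash
python3 - <<'E'
from h import *
print(rel([.613,.029,.277],down(np.radians(82))))
E
```

```text
(array([0.0013, 0.0016, 0.0279]), array([-0.001,  0.   , -0.002]))
```

Request:
{"method": "carry_out", "body": {
  "steps": [0.0013, 0.0016, 0.015, 0, 0, -0.002, 0, 0.0013, 0.0016, 0.026, 0, 0, -0.002, 0, 0.0013, 0.0016, 0.028, 0, 0, -0.002, 0, 0.0013, 0.0016, 0.028, 0, 0, -0.002, 0, 0.0013, 0.0016, 0.031, 0, 0, -0.002, 0, 0.0013, 0.0016, 0.034, 0, 0, -0.002, 0, 0.0013, 0.0016, 0.036, 0, 0, -0.002, 0, 0.0013, 0.0016, 0.036, 0, 0, -0.002, 0]
}}

```text
time_s: 17.75
eef_pos: [0.6129, 0.0308, 0.2688]
eef_rot: [0.0, 0.069, 0.998, -0.0]
wrist_force: [-0.0, -0.6, -0.3]
opening: 0.105
grasp_force: 62.0
```

The tip is about 5 mm in with no force, so it is in the keyway. Continue down with slight rocking.

Request:
{"method": "carry_out", "body": {
  "steps": [0, 0, 0.003, 0, 0, 0, 0, 0, 0, 0.006, 0, 0, 0.04, 0, 0, 0, 0.008, 0, 0, -0.04, 0, 0, 0, 0.01, 0, 0, 0.04, 0, 0, 0, 0.01, 0, 0, 0, 0]
}}

```text
time_s: 18.25
eef_pos: [0.613, 0.0307, 0.2587]
eef_rot: [0.0, 0.07, 0.998, -0.0]
wrist_force: [-0.2, 0.9, -0.8]
opening: 0.107
grasp_force: 62.1
```

Request:
{"method": "carry_out", "body": {
  "steps": [0, 0, 0.003, 0, 0, 0.05, 0, 0, 0, 0.006, 0, 0, -0.05, 0, 0, 0, 0.008, 0, 0, 0.05, 0, 0, 0, 0.01, 0, 0, -0.05, 0, 0, 0, 0.012, 0, 0, 0.05, 0, 0, 0, 0.014, 0, 0, -0.05, 0, 0, 0, 0.016, 0, 0, 0.05, 0, 0, 0, 0.017, 0, 0, -0.05, 0, 0, 0, 0.017, 0, 0, 0, 0]
}}

```text
time_s: 19.15
eef_pos: [0.6134, 0.0305, 0.2423]
eef_rot: [0.001, 0.068, 0.998, -0.001]
wrist_force: [1.6, -0.2, 0.1]
opening: 0.106
grasp_force: 62.1
```

```bash
python3 - <<'E'
from h import *
o,r,p=tool();print(o["wrist_force"],o["torque"],p)
g=cv2.cvtColor(ctrl.camera("side"),cv2.COLOR_RGB2GRAY)
print(proj("side",[.613,.0307,.152]))
for row in g[168:192:1,318:346]: print(" ".join(f"{x:3d}" for x in row))
E
```

```text
[ 1.58803994 -0.15377519  0.08565952] [-0.16860428 -0.18106658 -0.01493516] [0.61340411 0.0305498  0.24232762]
[330.7 182.5]
161 161 163 164 163 166 157 104  39  21  54  78  53  11  17  15  26  28  41  40  61  87 145 161 161 161 162 161
161 159 162 164 164 166 143  80  10   4  66 104  69  19  25  22  25  16  61  56 119 147 160 162 163 163 162 162
161 165 160 160 163 165 145  81   9  14  66 101  70  32  19  21  24  24  63  55 140 168 163 162 160 165 166 163
162 163 162 163 160 164 144  76   6   2  68 100  69  26  23  29  18  19  64  56 141 165 166 163 165 161 163 161
159 160 163 162 162 165 150  76   6   7  64 101  65  22  32  27  28  28  64  72 142 167 166 163 163 162 162 162
161 161 163 162 163 164 145  83  14   6  68 102  64  20  26  25  27  21  65  81 142 166 165 162 162 160 165 161
161 162 162 161 165 168 147  82   0  12  74  98  64  18  24  26  28  19  56  80 147 166 162 161 164 164 160 164
164 163 167 162 161 165 150  82  11   7  73  98  70  19  29   9  17  32  64  78 142 167 163 161 161 162 162 163
163 161 162 162 165 164 147  80   5  11  73 101  68  21  22  27  22  37  56  74
[... 1012 characters left out ...]
  78  80 109 134 156 162 164
162 163 164 154 146 126 122 131 129 127 130 114  97  88  85  91  88  87  87  82  85  92  93 100 104 121 155 164
161 162 162 163 153 130 123 121 117 128 134 131 126  99  86  86  86  86  89  93  86  96 106 106 108 104 122 134
163 163 164 163 164 157 155 131 128 116 108 117 118 100  92  88  91  96  95  96  98 101 109 103 103 105 103 104
162 161 163 161 162 166 160 159 152 145 139 141 117 129 143 122 100 102 101 102 108 107 103 105 105 105 105 106
161 162 164 163 163 162 164 164 163 163 165 168 149 158 165 151 143 122 105 101 108 106 107 106 108 106 109 107
163 165 160 162 164 160 163 164 163 162 166 160 164 168 161 163 167 153 120 104 105 103 108 104 106 106 104 107
```

The shoulder sits just above the cylinder, at 32 mm depth. Push the last 6 mm.

Request:
{"method": "carry_out", "body": {
  "steps": [0, 0, 0.002, 0, 0, 0.05, 0, 0, 0, 0.004, 0, 0, -0.05, 0, 0, 0, 0.006, 0, 0, 0.05, 0, 0, 0, 0.007, 0, 0, -0.05, 0, 0, 0, 0.008, 0, 0, 0.03, 0, 0, 0, 0.008, 0, 0, 0, 0, 0, 0, 0.008, 0, 0, 0, 0]
}}

```text
time_s: 19.9
eef_pos: [0.6136, 0.0307, 0.2357]
eef_rot: [0.001, 0.068, 0.998, -0.0]
wrist_force: [-1.4, 0.6, 5.8]
opening: 0.104
grasp_force: 63.3
```

Fully in at about 38 mm depth. Press slightly more, then start turning clockwise (+z of the tool).

Request:
{"method": "carry_out", "body": {
  "steps": [0, 0, 0.001, 0, 0, 0.04, 0, 0, 0, 0.001, 0, 0, -0.03, 0, 0, 0, 0.001, 0, 0, 0, 0, 0, 0, 0.001, 0, 0, 0.1, 0, 0, 0, 0.001, 0, 0, 0.2, 0, 0, 0, 0.001, 0, 0, 0.3, 0, 0, 0, 0.001, 0, 0, 0.4, 0, 0, 0, 0.001, 0, 0, 0.5, 0, 0, 0, 0.001, 0, 0, 0.6, 0, 0, 0, 0.001, 0, 0, 0.7, 0, 0, 0, 0.001, 0, 0, 0.8, 0, 0, 0, 0.001, 0, 0, 0.8, 0]
}}

```text
time_s: 21.1
eef_pos: [0.6135, 0.0298, 0.2356]
eef_rot: [0.002, 0.453, 0.892, -0.001]
wrist_force: [-5.4, -3.0, 12.2]
opening: 0.106
grasp_force: 64.0
```

```bash
python3 - <<'E'
from h import *
o,r,p=tool();print(o["wrist_force"],o["torque"],p,o["q"].round(2));y=r.apply([0,1,0]);print("yaw",np.degrees(np.arctan2(y[1],y[0])))
E
```

```text
[-5.41558012 -3.03478777 12.24689348] [-0.56825346  1.02289113  0.03022749] [0.61351235 0.02980342 0.23563913] [-0.14  0.33  1.57 -0.    1.24 -0.77]
yaw 36.146462310781935
```

Request:
{"method": "carry_out", "body": {
  "steps": [0, 0, 0, 0, 0, 0.1, 0, 0, 0, 0, 0, 0, 0.2, 0, 0, 0, 0, 0, 0, 0.3, 0, 0, 0, 0, 0, 0, 0.4, 0, 0, 0, 0, 0, 0, 0.5, 0, 0, 0, 0, 0, 0, 0.6, 0, 0, 0, 0, 0, 0, 0.7, 0, 0, 0, 0, 0, 0, 0.8, 0, 0, 0, 0, 0, 0, 0.88, 0, 0, 0, 0, 0, 0, 0.92, 0, 0, 0, 0, 0, 0, 0.92, 0, 0, 0, 0, 0, 0, 0.92, 0, 0, 0, 0, 0, 0, 0.92, 0, 0, 0, 0, 0, 0, 0.92, 0]
}}

```text
time_s: 22.5
eef_pos: [0.6127, 0.0297, 0.2356]
eef_rot: [0.001, 0.801, 0.599, -0.001]
wrist_force: [-9.2, -4.5, 15.0]
opening: 0.104
grasp_force: 64.4
```

```bash
python3 - <<'E'
from h import *
o,r,p=tool();print(o["wrist_force"],o["torque"],p);y=r.apply([0,1,0]);print("yaw",np.degrees(np.arctan2(y[1],y[0])))
# drawer front: change against the first side picture; predicted front lower/upper edge pixels when out 0 / 70 / 90 mm
f=np.radians(-8);ux=np.array([np.cos(f),np.sin(f)]);uy=np.array([-ux[1],ux[0]]);L=np.array([.613,.0295])
for d in(0,.07,.09):
  for s in(-.1,.1):print(d,s,[proj("side",[*(L-(.07+d)*ux+s*uy),z]).tolist() for z in(.13,.03)])
a=ctrl.camera("side").astype(int);b=cv2.imread("pics/side0.png")[...,::-1].astype(int)
m=np.abs(a-b).max(2)>40
for v in range(190,260,3): print(v,"".join("#" if m[v,u] else "." for u in range(230,400,2)))
# pail bar check
x=ctrl.camera("top");H=np.array([.546,.319]);print("pail rim exp",proj("side",[*(H+.085*np.array([-.968,.25])),.153]))
print("gray",[int(a[v,u].sum()/3) for v in (150,160) for u in range(245,260,3)])
E
```

```text
[-9.21984581 -4.45263665 15.03041755] [-0.66678693  1.739899    0.06617895] [0.61274398 0.02971724 0.23561598]
yaw -16.389628477413677
0 -0.1 [[312.2, 214.4], [312.3, 244.5]]
0 0.1 [[299.6, 173.3], [300.3, 201.1]]
0.07 -0.1 [[284.1, 217.7], [285.9, 248.0]]
0.07 0.1 [[275.7, 175.7], [277.6, 203.6]]
0.09 -0.1 [[276.0, 218.7], [278.2, 249.0]]
0.09 0.1 [[268.8, 176.4], [271.1, 204.3]]
190 .....................####............................#######.........................
193 ....................#.#.######....#...................##############.................
196 ...................####.....#######...................##############.###.............
199 ...................####...#########...................###.#################..........
202 ....................##.....#.######..#.................####..################........
205 ......................###..########..#.................##########....................
208 ......................###....#######.................................................
211 ..................#####.#....#######..#...........................................
[... 826 characters left out ...]
.............###....############.............................................
244 ......................########.#########.............................................
247 .......................###############...............................................
250 ........................###..........................................................
253 ..........................#...........##.............................................
256 ...........................##...########.............................................
259 ............................###..######....#.........................................
pail rim exp [253.8 141.7]
gray [110, 108, 118, 111, 115, 132, 109, 111, 113, 113]
```

```bash
python3 - <<'E'
from h import *
a=ctrl.camera("side");g=a.astype(int)
for v in (226,232,238,244): print(v,[tuple(g[v,u]) and f"{g[v,u,0]}/{g[v,u,2]}" for u in range(262,296,2)])
o=tool()[0];print(np.abs(o["dq"]).max(),o["grasp_force"],o["time_s"])
E
```

```text
226 ['181/108', '176/103', '189/108', '184/107', '185/106', '184/106', '171/99', '140/112', '151/145', '168/163', '162/155', '51/55', '55/62', '38/42', '22/23', '14/13', '57/59']
232 ['169/97', '172/100', '177/104', '189/110', '181/106', '180/108', '176/101', '173/104', '121/119', '122/117', '121/115', '65/64', '57/58', '53/56', '55/58', '40/40', '41/47']
238 ['169/96', '163/95', '167/97', '186/110', '188/110', '184/108', '178/106', '173/103', '141/112', '120/116', '117/112', '120/114', '120/118', '123/116', '119/113', '118/115', '120/116']
244 ['160/94', '166/95', '163/96', '169/101', '183/108', '181/105', '184/108', '175/101', '167/96', '121/118', '123/117', '110/105', '121/115', '121/117', '118/115', '118/113', '115/113']
0.0029037984918941773 64.44212079048157 22.65
```

The drawer's front edge is at about column 276.5, which means about 88 mm out (lock ≈ 1.55 rad), and it is steady. Hold briefly, then hand in.

Request:
{"method": "carry_out", "body": {
  "steps": [0, 0, 0, 0, 0, 0, 0, 0, 0, 0, 0, 0, 0, 0, 0, 0, 0, 0, 0, 0, 0, 0, 0, 0, 0, 0, 0, 0, 0, 0, 0, 0, 0, 0, 0, 0, 0, 0, 0, 0, 0, 0, 0, 0, 0, 0, 0, 0, 0]
}}

```text
time_s: 23.35
eef_pos: [0.6128, 0.0297, 0.2356]
eef_rot: [0.001, 0.801, 0.599, -0.001]
wrist_force: [-9.6, -3.7, 14.3]
opening: 0.111
grasp_force: 64.4
```

```bash
python3 -c "
from bench import ctrl
print(ctrl.hand_in())"
```

```text
the job is handed in; nothing more can be done
None
```

I handed the job in at about 23 s; no verdict came back. The pail hung level on the hook when I released it, and the key, still gripped, holds the lock turned (about 1.55 rad estimated), with the drawer about 88 mm out in the side view.

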